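Tighten the window ring of a view cell with a pin spanner

TASK

The steel lock ring that holds the window of the view cell is only loosely screwed in: take the two-pin spanner from the rubber mat and turn the ring clockwise (seen from above) until the line on the ring meets the line on the cell's rim, but not past it, or the window cracks. Push both pins fully down into two opposite holes before each turn; the tube ports limit the swing, so lift the spanner out and set it back in other holes for the rest of the turn. Finally lay the spanner flat on the mat again, and leave everything else where it stands.

Things in the scene. Friction and masses are not known exactly. Their poses are not given: they have to be found in the camera images.
- view_cell: The view cell, fixed: dark steel base plate 150 mm (its x) by 136 mm (its y), 10 mm thick, with a round body of 125 mm diameter whose rim is 48 mm above the breadboard. Origin: centre of the underside, on the axis of body and ring; z up. Its white index line is in the -x direction, on a small lug that reaches to 73 mm from the axis, 48 mm high.
- breadboard: Optical breadboard, fixed: an aluminium plate 320 mm (x) by 610 mm (y), 14 mm thick, on four posts, its top 140 mm above the bench; the cell, the tool mat and most other things stand on it. Origin: on the bench below its centre. Between it and the robot stands a swan-neck tap that the arm must clear: post at x 0.25, y 0.09, neck arching at 0.54 m height to x 0.28, y 0.25.
- port_left (a point): Top of the cell's tube port at its +y side: an upturned tube, 17 mm thick, 98 mm tall, 91 mm from the cell's axis, 76 degrees from the cell's +x. The two ports block handle and gripper: the handle swings freely only on the cell's -x side, with its direction from the axis up to 75 degrees to either side of the cell's -x.
- port_right (a point): The same for the port at the cell's -y side.
- ring_top (a point): Centre of the steel lock ring's top face, 52 mm above the breadboard, 4 mm proud of the rim; z up; turns with the ring. Ring: 108 mm outside, 59 mm inside diameter, 12 mm thick. Its engraved line lies along this frame's -x. Six holes, 12 mm diameter, 12 mm deep, 1.6 mm chamfer, 42 mm from the centre at 30, 90, 150, 210, 270, 330 degrees from that line: opposite holes are 84 mm apart.
- lock_ring (a joint): Turn of the ring (rad), clockwise seen from above: 0 when the ring's line meets the index line of the rim (tight), negative while loose (starts between -3.05 and -2.45). There is no stop at 0: it would turn on to 0.5. It stays where it is left; turning it takes about 0.5 N m.
- ring_mark (a point): Outer end of the ring's engraved line, 52 mm from the centre on the ring's top face.
- spanner_grip (a point): Where to grip the loose pin spanner (0.2 to 0.33 kg, 182 mm long): in the middle of its grey handle's height, 12 mm above its underside. x points along the handle towards the fork, z up. The handle is 20 mm wide and 24 mm high with flat sides, from 28 mm ahead of this point to 74 mm behind it. The midpoint between the pins, about which it turns, is 100 mm ahead.
- pin_left (a point): Tip of the pin at the spanner's +y side, 100 mm ahead of and 42 mm to the left of the grip point. The fork is a steel half ring, 7 mm thick, 103 mm wide, with a pin under either end: 8 mm diameter, 11 mm long, tapering to 5 mm at the tip. Tips are level with the handle's underside, so it lies flat on pins and handle; with the pins fully in, the fork rests on the ring.
- pin_right (a point): Tip of the pin at the spanner's -y side, 100 mm ahead of and 42 mm to the right of the grip point.
- tool_mat: Black ribbed rubber tool mat on the breadboard, fixed, 250 mm (its x) by 180 mm (its y), 3 mm thick. Origin: centre of its underside. The spanner starts on it with its fork away from the robot (its x within 0.4 rad of the world's x).
- beaker_yellow: Bystander: glass beaker with yellow contents, 65 mm wide, 89 mm tall, standing. Origin under its centre.
- drop_bottle_1: Bystander: brown dropping bottle with a red teat, 42 mm wide, 108 mm tall, standing. Origin under its centre.
- beaker_cotton: Bystander: glass beaker with cotton wool in it, 65 mm wide, 89 mm tall, standing. Origin under its centre.
- petri_dish: Bystander: glass dish, 64 mm wide, 14 mm tall. Origin under its centre.
- lens_tissue: Bystander: booklet of lens tissue, 68 x 100 x 8 mm, lying flat. Origin under its centre.
- tweezers: Bystander: steel tweezers, 124 mm long along their y axis, lying flat. Origin under its centre.
- timer: Bystander: white countdown timer, 36 x 68 mm, 61 mm tall, standing. Origin under its centre.

How it is judged:
On the way, in this order (a step that is already met when the one before it is completed fails the run):
1. both pins are at least 7 mm down in the ring's holes, before the ring has been turned (z of each of pin_left, pin_right in the frame of ring_top below -0.007 m and horizontal distance between pin_left and ring_top between 0.035 and 0.049 m and horizontal distance between pin_right and ring_top between 0.035 and 0.049 m and distance of ring_mark from where it was at the start of the episode below 0.008 m), for 0.2 s.
2. the ring has been turned until the lines meet, with both pins still in (z of each of pin_left, pin_right in the frame of ring_top below -0.004 m and horizontal distance between pin_left and ring_top between 0.035 and 0.049 m and horizontal distance between pin_right and ring_top between 0.035 and 0.049 m and value of joint lock_ring between -0.1 and 0.1 rad), for 0.1 s.
At the end, for the whole second after the job is handed in: The ring's line is within 0.1 rad (5 mm at its edge) of the index line of the rim, and the spanner lies flat on the tool mat, both pins and the grip point over the mat (tilt under 0.05 rad, grip point 12 to 18 mm above the mat's underside) (value of joint lock_ring between -0.1 and 0.1 rad and z of spanner_grip in the frame of tool_mat between 0.012 and 0.018 m and angle between spanner_grip's own z axis and vertical below 0.05 rad and x of pin_left in the frame of tool_mat between -0.125 and 0.125 m and y of pin_left in the frame of tool_mat between -0.09 and 0.09 m and x of pin_right in the frame of tool_mat between -0.125 and 0.125 m and y of pin_right in the frame of tool_mat between -0.09 and 0.09 m and x of spanner_grip in the frame of tool_mat between -0.125 and 0.125 m and y of spanner_grip in the frame of tool_mat between -0.09 and 0.09 m); the robot touches nothing.
It fails at once if the ring is turned more than 0.15 rad past the index line (value of joint lock_ring above 0.15 rad).
It fails at once if the ring turns while the two pins are not both in its holes ((velocity of joint lock_ring above 0.12 rad/s or velocity of joint lock_ring below -0.12 rad/s) and not (z of each of pin_left, pin_right in the frame of ring_top below -0.002 m and horizontal distance between pin_left and ring_top between 0.035 and 0.049 m and horizontal distance between pin_right and ring_top between 0.035 and 0.049 m)).
It fails at once if a bystander is shifted by more than 30 mm or tipped (distance of any of beaker_yellow, drop_bottle_1, beaker_cotton, petri_dish, lens_tissue, tweezers, timer from where it was at the start of the episode above 0.03 m or angle between any of beaker_yellow, drop_bottle_1, beaker_cotton, petri_dish, lens_tissue, tweezers, timer's own z axis and vertical above 0.35 rad).
It also fails if it takes over 72 s, if anything falls off the work surface, if the arm or the gripper's body presses on something with over 40 N, if the wrist force passes 120 N, or if a joint passes its speed limit or range.

ROBOT

A 6-joint arm with a two-finger parallel gripper is mounted at the origin on the work surface; the furniture and walls round the work are solid. World frame = base frame: x ahead of the robot, y to its left, z up, the work surface at z = 0. Lengths are in m, angles in rad, forces in N, time in s.
With the tool pointing down it reaches from about 0.325 to 0.775 m from the base axis. Payload 9.3 kg.
Tool frame: the origin (TCP) lies between the finger pads; the fingertips stand 14 mm ahead of it and the grasp point (between the pads) lies 5 mm behind it (arm.tip_reach is the distance from the TCP to the fingertips, in m); z points along the fingers, y is the line along which they close (so a half turn about z gives the same grasp; the last joint's range is limited). The gripper opens to 85 mm and grips with 20 to 120 N. Pads are 22 mm wide; open, the fingers measure 114 mm over their backs; the gripper's body (76 mm by 85 mm) begins 54 mm behind the grasp point. The pads swing forward as they close: fully open they stand 13 mm farther back than shut.
Start: joints at [0.517, 0.259, 0.021, 1.334, 0, 1.418], TCP at [0.431, 0.342, 0.245] pointing down, gripper open.
Joint ranges: [-3.04, 3.04], [-0.91, 1.82], [-1.04, 1.36], [-1.92, 1.95], [-1.52, 1.45], [-3.14, 3.14]. Speed limits (rad/s): [2.22, 2.22, 2.79, 3.14, 3.14, 3.14].

INTERFACE

Orientations are given as a rotation vector (axis times angle).
In Python, from bench import arm gives the robot as it stands.
- The arm moves only by the shell command python3 -m jog 'ROWS' [OPENING]. ROWS is JSON, a list of rows, each a list of 2 entries, a list of its own where there are three numbers: the shift along the world's x, y, z in cm, then the turn about the world's z in degrees. In form: [[[tx, ty, tz], yaw], ...]. A call has 1 to 12 rows; each row is the pose to reach, as a shift and turn from the pose commanded when the call began; what a row does not reach only later rows make up. A row lasts 1/8 s, in which the tool goes at most 62.5 mm and 10.7 degrees, less where a joint would pass 70% of its speed; a pose out of reach is approached as far as the arm can. A call with a gripper value outside its range is refused whole. OPENING is the opening, from 0 (shut) to 1 (fully open), set as the call begins (- or left out, the last holds). The fingers move at their own pace and stop on an object; the grip force is fixed at half the most. Time passes only in rows, so rows that repeat a pose let the fingers close. It gives the time, the measured TCP pose, the force, the opening and the grip force at its end, in the units of the state.
- arm.sense(): the state, without advancing time (a new reading comes with each control period).
- arm.grab_frame(name): name is "side" or "top" or "wrist"; returns a dict with "frame" (400x640x3 uint8, blue, green, red), "fx", "fy", "cx", "cy" (pixels), "distortion" ([k1, k2, p1, p2, k3] as OpenCV has them; the pictures are not rectified), "view" (4x4, takes a point from world to camera coordinates); the wrist camera has in their place "mount" (4x4, takes a point from camera to tool coordinates, whose origin is the TCP and whose axes are the flange's). Camera axes: x right, y down, z forward; pixel columns grow to the right and rows downward; lengths in m; the calibration is good to about 2 mm. A picture is of the moment at which its call begins: read the wrist's pose just before it. There is no depth.
- arm.hand_in(): hands the job in; it is judged then, once.
The state is a dict: "clock": time; "joint_positions": joint angles; "dq": joint speeds; "tau": joint torques, N m; "tcp_pos": TCP position; "tcp_rot": TCP orientation; "contact_force": force on the tool from outside, world axes, zero at the start; "moment": the same for the moment, N m; "grip_width": finger opening in m; "grasp_force": force on a finger pad.
Only numpy, scipy, OpenCV 4.12 (cv2) and the standard library are available. Lean on these libraries where they do the work, as an engineer would, in place of code of your own. Each camera call takes 0.05 s, during which the arm holds its last target. There are 200 camera calls.

## Working session

There is one attempt and no reset: what is moved stays moved. The work goes in short steps, Python scripts to look and compute and a shell command to move; the robot and the scene stay as the last step left them, time stands still between calls to the robot, and variables do not carry over. Pictures are saved under pics/ and viewed, at most 10 in all, crops included, and the job is handed in when it is done.

```bash
mkdir -p pics; ls; cat > h.py <<'E'
import numpy as np, cv2
from scipy.spatial.transform import Rotation as R
from bench import arm
def grab(n):
    s=arm.sense(); f=arm.grab_frame(n)
    K=np.array([[f["fx"],0,f["cx"]],[0,f["fy"],f["cy"]],[0,0,1]]);D=np.array(f["distortion"],float)
    if "view" in f: C=np.linalg.inv(np.array(f["view"]))
    else:
        T=np.eye(4);T[:3,:3]=R.from_rotvec(s["tcp_rot"]).as_matrix();T[:3,3]=s["tcp_pos"];C=T@np.array(f["mount"])
    return np.array(f["frame"]),K,D,C
def ray(px,K,D,C,z):
    u=cv2.undistortPoints(np.array(px,float).reshape(-1,1,2),K,D).reshape(-1,2)
    d=np.c_[u,np.ones(len(u))]@C[:3,:3].T;o=C[:3,3]
    return o+d*((z-o[2])/d[:,2])[:,None]
def proj(P,K,D,C):
    W=np.linalg.inv(C);return cv2.projectPoints(np.array(P,float).reshape(-1,1,3),cv2.Rodrigues(W[:3,:3])[0],W[:3,3],K,D)[0].reshape(-1,2)
E
python3 - <<'E'
from h import *
for n in("top","wrist","side"):
    f,K,D,C=grab(n);cv2.imwrite(f"pics/{n}0.png",f);np.savez(f"{n}0",f=f,K=K,D=D,C=C);print(n,C.round(3).tolist(),K[0,0])
s=arm.sense();print(s)
E
```

```text
pics
top [[0.085, -0.969, 0.234, 0.347], [-0.996, -0.084, 0.013, 0.015], [0.008, -0.234, -0.972, 1.039], [0.0, 0.0, 0.0, 1.0]] 371.2726471397496
wrist [[0.784, 0.594, 0.18, 0.385], [0.62, -0.75, -0.231, 0.4], [-0.002, 0.293, -0.956, 0.373], [0.0, 0.0, 0.0, 1.0]] 355.6221037869792
side [[0.59, -0.607, 0.533, -0.041], [-0.808, -0.439, 0.394, -0.409], [-0.005, -0.663, -0.749, 0.968], [0.0, 0.0, 0.0, 1.0]] 494.2507715126553
{'clock': 0.15, 'joint_positions': array([ 5.17423112e-01,  2.59081606e-01,  2.09205536e-02,  1.33371263e+00,
       -2.46663302e-05,  1.41816646e+00]), 'dq': array([-7.55492172e-04, -7.76498490e-04,  1.58734149e-03,  7.15197890e-05,
       -1.36614158e-03, -4.57603867e-04]), 'tau': array([ 1.55227619e-03, -5.55971074e+01,  3.44661283e+01,  1.13959098e-02,
       -2.31300746e-04,  2.17820548e-05]), 'tcp_pos': array([0.43091657, 0.34143796, 0.24478875]), 'tcp_rot': array([-1.36727856e+00, -2.82779787e+00,  1.41555818e-03]), 'contact_force': array([ 0.4683887 , -0.00128575, -0.27328839]), 'moment': array([-0.01621296, -0.02276746, -0.06127984]), 'grasp_force': 0.0, 'grip_width': 0.08559380664693891}
```

View pics/top0.png

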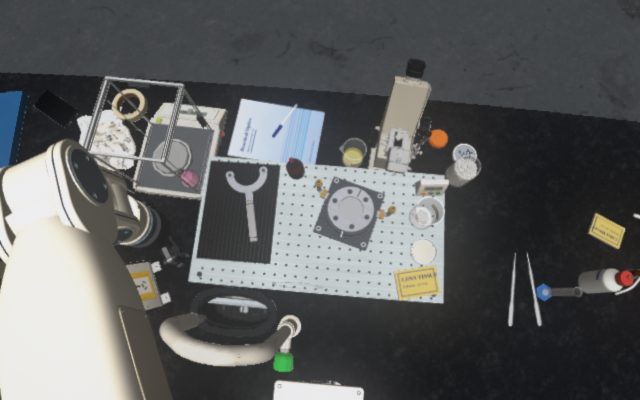

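View pics/side0.png

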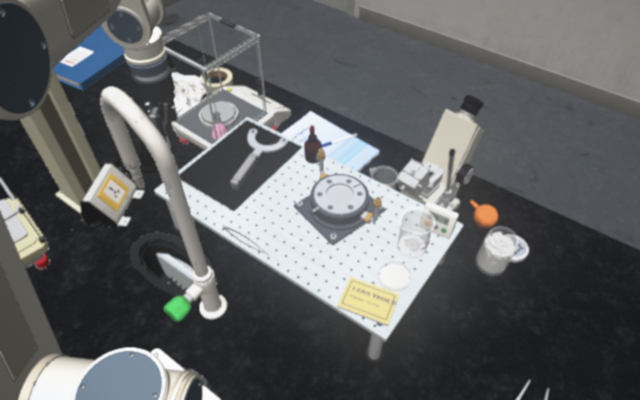

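The top view shows the spanner handle at (251,215) with its fork near (246,178), the ring at (351,208), and the ports at (319,185) and (390,211). The side view confirms this layout. The bottle is at (295,168), close to the fork.

```bash
python3 - <<'E'
from h import *
z=np.load("top0.npz");a=[z[k] for k in"KDC"]
for n,p,h in [("ring",(351,208),.192),("pl",(319,185),.238),("pr",(390,211),.238),("grip~",(251,215),.155),("pinL",(228,185),.16),("pinR",(265,182),.16),("handleend",(254,241),.16),("bottle",(295,168),.2),("mat",(210,160),.143),("mat",(278,165),.143),("mat",(270,264),.143),("mat",(197,258),.143),("bb",(444,303),.14),("beaker y",(353,150),.2)]:
    print(n,ray([p],*a,h)[0].round(3))
E
```

```text
ring [ 0.545 -0.039  0.192]
pl [0.581 0.039 0.238]
pr [ 0.535 -0.123  0.238]
grip~ [0.516 0.2   0.155]
pinL [0.585 0.265 0.16 ]
pinR [0.6   0.175 0.16 ]
handleend [0.453 0.183 0.16 ]
bottle [0.63  0.101 0.2  ]
mat [0.652 0.326 0.143]
mat [0.653 0.15  0.143]
mat [0.403 0.141 0.143]
mat [0.401 0.319 0.143]
bb [ 0.346 -0.279  0.14 ]
beaker y [ 0.687 -0.034  0.2  ]
```

View pics/wrist0.png

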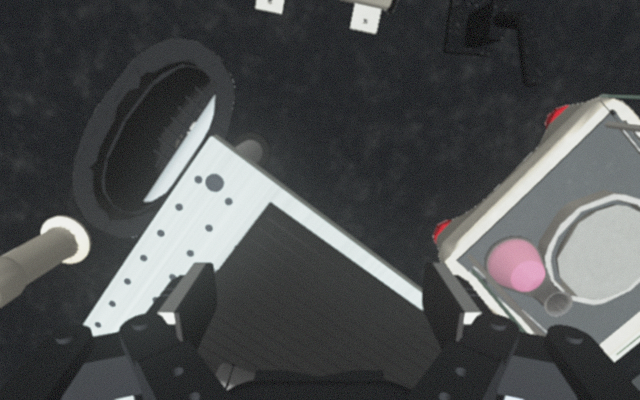

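The wrist view shows the fingers at the bottom corners, (190,300) and (450,300). The mat is at (320,300), so the point below the TCP appears near the image centre. I'll move above the spanner, higher up and aligned with it.

```bash
python3 -m jog '[[[0,0,5],0],[[0,-3,10],10],[[3,-6,10],20],[[6,-10,10],30],[[8,-14,10],40],[[8,-14,10],50],[[8,-14,10],60],[[8,-14,10],66],[[8,-14,10],66],[[8,-14,10],66]]'
python3 - <<'E'
from h import *
f,K,D,C=grab("wrist");cv2.imwrite("pics/w1.png",f);np.savez("w1",f=f,K=K,D=D,C=C);s=arm.sense();print(s["tcp_pos"],C[:3,3])
E
```

```text
clock: 1.4
tcp_pos: [0.5111, 0.2016, 0.3452]
tcp_rot: [0.39, -3.117, 0.0]
contact_force: [0.5, 0.2, 0.1]
grip_width: 0.0857
grasp_force: 0.0
[0.51108569 0.2016054  0.34519521] [0.43880203 0.18344158 0.47382625]
```

View pics/w1.png

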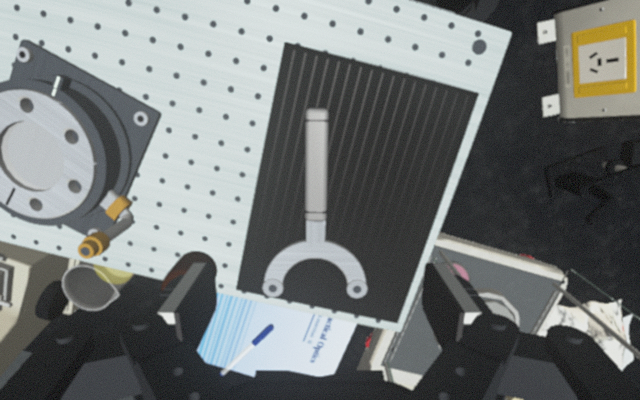

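The view shows the fork's pin bolts at (272,289) and (358,289), and the handle centreline at column ~316 from row 110 to 218. The cell's index line is at (62,85) and the ring's line at (12,197). Next I'll measure the spanner.

```bash
python3 - <<'E'
from h import *
z=np.load("w1.npz");f=z["f"];a=[z[k] for k in"KDC"]
g=cv2.cvtColor(f,cv2.COLOR_BGR2GRAY)
cs=[]
for r in range(125,212,4):
    c=np.where(g[r,290:345]>110)[0]+290; cs.append(((c.min()+c.max())/2,r))
p=ray(cs,*a,.166);v=cv2.fitLine(p[:,:2].astype(np.float32),cv2.DIST_L2,0,.01,.01).ravel()
w=[np.ptp(np.where(g[r,290:345]>110)[0])+1 for r in (130,200)]
print("handle yaw",np.degrees(np.arctan2(v[1],v[0])),v[2:],w)
col=g[60:240,316];print("handle rows",np.where(col>110)[0][[0,-1]]+60)
L,Rr=ray([(358,289),(272,289)],*a,.161);m=(L+Rr)/2;d=L-Rr
yaw=np.degrees(np.arctan2(d[1],d[0]))-90
e=ray([(316,109)],*a,.160)[0]
print("pins",L,Rr,np.linalg.norm(d),"yaw",yaw,"mid",m)
for y in (yaw,np.degrees(np.arctan2(v[1],v[0]))):
    y=np.radians(y)
    print("grip from mid",m[:2]-.1*np.array([np.cos(y),np.sin(y)]),"from end",e[:2]+.074*np.array([np.cos(y),np.sin(y)]))
print("mat",ray([(285,43),(478,95),(398,330),(238,290)],*a,.143))
print("toolx yaw",np.degrees(np.arctan2(*(R.from_rotvec(arm.sense()["tcp_rot"]).as_matrix()[[1,0],0]))))
E
```

```text
handle yaw 13.424497 [0.50078976 0.19624816] [np.int64(22), np.int64(20)]
handle rows [109 239]
pins [0.61102706 0.26703605 0.161     ] [0.63218688 0.18376492 0.161     ] 0.0859175122799334 yaw 14.257531017028711 mid [0.62160697 0.22540049 0.161     ]
grip from mid [0.52468712 0.20077242] from end [0.52415277 0.20225495]
grip from mid [0.5243393  0.20218411] from end [0.52441015 0.2012103 ]
mat [[0.40558139 0.14447923 0.143     ]
 [0.40445601 0.32273353 0.143     ]
 [0.65986986 0.32925562 0.143     ]
 [0.65356519 0.14904884 0.143     ]]
toolx yaw -165.71753362760617
```

The spanner's grip point is at (0.524, 0.2015) with yaw ~13.8°. The pin and handle-end estimates agree. Before grasping it, I'll look at the ring.

```bash
python3 -m jog '[[[0,-5,0],0],[[0,-10,0],0],[[0,-15,0],0],[[0,-20,0],0],[[0,-22,0],0],[[0,-22,0],0],[[0,-22,0],0],[[0,-22,0],0]]'
python3 - <<'E'
from h import *
f,K,D,C=grab("wrist");cv2.imwrite("pics/w2.png",f);np.savez("w2",f=f,K=K,D=D,C=C);s=arm.sense();print(s["tcp_pos"],arm.tip_reach)
E
```

```text
clock: 2.45
tcp_pos: [0.5111, -0.0175, 0.3454]
tcp_rot: [-0.395, 3.116, 0.0]
contact_force: [-0.7, 0.0, -0.7]
grip_width: 0.085
grasp_force: 0.0
[ 0.51109904 -0.01754568  0.34531678] 0.014
```

View pics/w2.png

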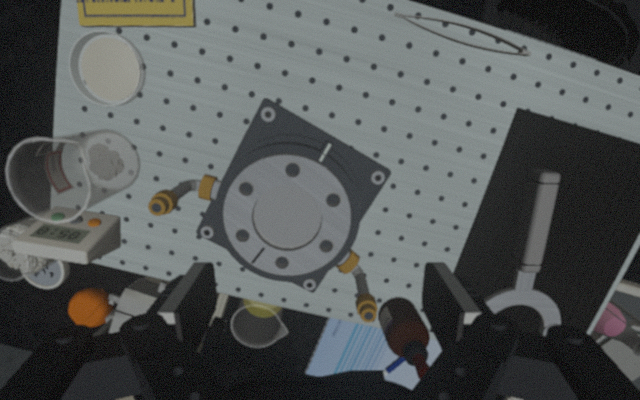

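The ring's six holes are at about (246,188), (293,170), (333,200), (327,245), (282,263) and (242,240). The ring's line is at (258,255), the index line at (325,152), and the ports at (160,203) and (367,308).

```bash
cat > ring.py <<'E'
from h import *
def ringfit(f,K,D,C,guess,ztop=.192):
    g=cv2.GaussianBlur(cv2.cvtColor(f,cv2.COLOR_BGR2GRAY),(3,3),0);H=[]
    for x,y in guess:
        w=g[y-12:y+13,x-12:x+13];m=(w<(int(w.min())+np.percentile(w,75))/2).astype(np.uint8)
        n,l,s,c=cv2.connectedComponentsWithStats(m);k=l[12,12] or 1+np.argmax(s[1:,4])
        H.append(c[k]+[x-12,y-12])
    P=ray(H,K,D,C,ztop)[:,:2];c=P.mean(0)
    r=np.linalg.norm(P-c,axis=1);a=np.degrees(np.arctan2(P[:,1]-c[1],P[:,0]-c[0]))
    return H,P,c,r,a
E
python3 - <<'E'
from ring import *
z=np.load("w2.npz");a=[z[k] for k in"KDC"];f=z["f"]
H,P,c,r,an=ringfit(f,*a,[(246,188),(293,170),(333,200),(327,245),(282,263),(242,240)])
print(np.round(H,1).tolist(),c.round(4),(r*1000).round(1),an.round(1))
def d(p,h): 
    q=ray([p],*a,h)[0][:2]-c;return np.degrees(np.arctan2(q[1],q[0])),np.linalg.norm(q)
print("line",d((258,255),.192),"index",d((325,152),.188),"ports",d((160,203),.238),d((367,308),.238))
E
```

```text
[[245.7, 188.3], [292.2, 169.5], [332.8, 199.8], [325.9, 245.6], [281.6, 262.1], [242.1, 235.2]] [ 0.5435 -0.0373] [41.9 41.7 41.7 41.9 41.7 41.8] [-113.4 -173.3  126.6   66.8    6.7  -53.2]
line (np.float64(-22.5769189095222), np.float64(0.04320130906209413)) index (np.float64(164.12765603403494), np.float64(0.06359543916341392)) ports (np.float64(-93.5299321897512), np.float64(0.08878910786047083)) (np.float64(62.68038786875375), np.float64(0.0859399070879573))
```

The fit is clean: hole radius 41.8 mm, ring centre (0.5435, -0.0373), ring line at -23.2° and index at ~164.4°, so ~172.5° to turn. The handle directions that fit are 216.8° and so on. Now I'll grasp the spanner.

```bash
python3 -m jog '[[[0.3,5,0],0],[[0.6,10,0],0],[[1,15,0],0],[[1.3,20,0],-0.5],[[1.3,21.9,-5],-0.5],[[1.3,21.9,-10],-0.5],[[1.3,21.9,-15],-0.5],[[1.3,21.9,-17],-0.5],[[1.3,21.9,-18],-0.5],[[1.3,21.9,-18.4],-0.5],[[1.3,21.9,-18.4],-0.5],[[1.3,21.9,-18.4],-0.5]]' && python3 -m jog '[[[0,0,0],0],[[0,0,0],0],[[0,0,0],0],[[0,0,0],0],[[0,0,0],0],[[0,0,0],0]]' 0
```

```text
clock: 4.0
tcp_pos: [0.5245, 0.2007, 0.1621]
tcp_rot: [-0.38, 3.117, 0.0]
contact_force: [-0.3, 1.7, -0.1]
grip_width: 0.0853
grasp_force: 0.0
clock: 4.75
tcp_pos: [0.5242, 0.2006, 0.1616]
tcp_rot: [-0.38, 3.118, 0.0]
contact_force: [-0.8, -1.1, 4.2]
grip_width: 0.0188
grasp_force: 59.6
```

```bash
python3 -m jog '[[[0,0,2],0],[[0,0,6],0],[[0,0,11],0],[[0,-3,14],3],[[-1,-8,14],7],[[-2,-13,14],11],[[-3,-18,14],15],[[-5,-23,14],20],[[-6.1,-27,14],22.9],[[-6.1,-29.8,14],22.9],[[-6.1,-29.8,14],22.9],[[-6.1,-29.8,14],22.9]]' && python3 -m jog '[[[0,0,-4],0],[[0,0,-6],0],[[0,0,-7],0],[[0,0,-7],0]]'
python3 - <<'E'
from h import *
for n in("top","side","wrist"):
    f,K,D,C=grab(n);np.savez(n+"3",f=f,K=K,D=D,C=C);cv2.imwrite(f"pics/{n}3.png",f)
    if n!="wrist":
        x,y=np.int32(proj([[.5435,-.0373,.21]],K,D,C)[0]);cv2.imwrite(f"pics/{n}3c.png",cv2.resize(f[y-60:y+60,x-80:x+80],(640,480),interpolation=2));print(n,x,y)
E
cd pics; python3 -c "
import cv2;a=cv2.imread('top3c.png');b=cv2.imread('side3c.png');cv2.imwrite('c3.png',cv2.resize(cv2.hconcat([a,b]),(800,300)))"
```

```text
clock: 6.25
tcp_pos: [0.4629, -0.0972, 0.3008]
tcp_rot: [0.991, -2.981, -0.001]
contact_force: [-0.4, -0.2, -2.7]
grip_width: 0.0187
grasp_force: 59.1
clock: 6.75
tcp_pos: [0.4631, -0.0968, 0.2312]
tcp_rot: [0.993, -2.98, -0.001]
contact_force: [0.7, -0.4, -2.3]
grip_width: 0.0187
grasp_force: 59.2
top 350 207
side 338 187
```

View pics/c3.png

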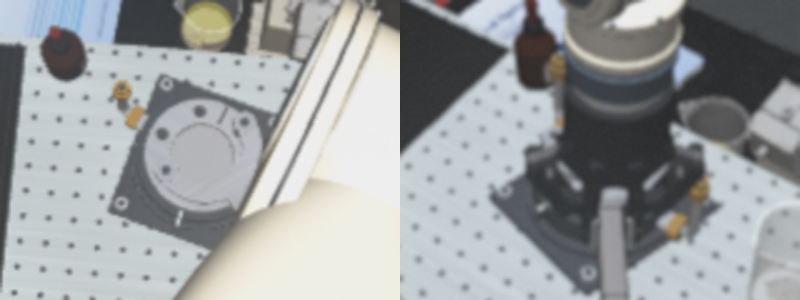

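The top crop shows the fork overlapping the ring, mostly hidden by the arm. The side crop shows the gripper holding the handle in the right position. I'll go down gently and use the height and force to judge.

```bash
python3 -m jog '[[[0,0,-1],0],[[0,0,-1.6],0],[[0,0,-2],0],[[0,0,-2.3],0],[[0,0,-2.5],0],[[0,0,-2.5],0]]'
```

```text
clock: 7.65
tcp_pos: [0.4631, -0.0975, 0.2062]
tcp_rot: [0.991, -2.981, -0.0]
contact_force: [0.4, 0.5, -2.9]
grip_width: 0.0184
grasp_force: 59.3
```

```bash
python3 -m jog '[[[0,0,-0.2],0],[[0,0,-0.4],0],[[0,0,-0.6],0],[[0,0,-0.65],0],[[0,0,-0.65],0],[[0,0,-0.65],0]]'
```

```text
clock: 8.4
tcp_pos: [0.4631, -0.0975, 0.1998]
tcp_rot: [-0.991, 2.981, -0.0]
contact_force: [0.7, 0.3, -3.3]
grip_width: 0.0187
grasp_force: 59.3
```

```bash
python3 -m jog '[[[0,0,-0.1],0],[[0,0,-0.15],0],[[0,0,-0.15],0]]'
python3 - <<'E'
import numpy as np
c=np.array([.5435,-.0373]);y0=36.9;p0=c-.1*np.array([np.cos(np.radians(y0)),np.sin(np.radians(y0))])
for t in range(8,97,8):
    y=np.radians(y0-t);d=c-.1*np.array([np.cos(y),np.sin(y)])-p0;print(t,(d*100).round(2))
E
```

```text
clock: 8.78
tcp_pos: [0.4632, -0.0976, 0.199]
tcp_rot: [-0.991, 2.98, -0.001]
contact_force: [-4.4, 0.3, 5.1]
grip_width: 0.0189
grasp_force: 60.5
8 [-0.76  1.17]
16 [-1.35  2.44]
24 [-1.75  3.77]
32 [-1.97  5.15]
40 [-1.99  6.54]
48 [-1.82  7.93]
56 [-1.45  9.28]
64 [-0.91 10.56]
72 [-0.18 11.75]
80 [ 0.7  12.84]
88 [ 1.72 13.79]
96 [ 2.86 14.58]
```

The pins are seated, with contact at z ≈ 0.199. Now the first turn, 88° clockwise.

```bash
python3 -m jog '[[[-0.76,1.17,0],-8],[[-1.35,2.44,0],-16],[[-1.75,3.77,0],-24],[[-1.97,5.15,0],-32],[[-1.99,6.54,0],-40],[[-1.82,7.93,0],-48],[[-1.45,9.28,0],-56]]'&& python3 -m jog '[[[0.54,1.28,0],-8],[[1.27,2.47,0],-16],[[2.15,3.56,0],-24],[[3.17,4.51,0],-32],[[3.17,4.51,0],-32],[[3.17,4.51,0],-32]]'
python3 - <<'E'
from h import *
s=arm.sense();print(s["contact_force"],s["moment"])
t=2*np.arctan2(s["tcp_rot"][1],s["tcp_rot"][0]);print(np.degrees(t)%360-180)
E
```

```text
clock: 9.65
tcp_pos: [0.4494, -0.0055, 0.1991]
tcp_rot: [0.53, 3.094, -0.005]
contact_force: [3.1, -6.6, 0.8]
grip_width: 0.0188
grasp_force: 60.2
clock: 10.4
tcp_pos: [0.4812, 0.0404, 0.199]
tcp_rot: [1.352, 2.833, 0.002]
contact_force: [5.0, 0.6, 5.3]
grip_width: 0.0187
grasp_force: 60.4
[5.01396294 0.58237683 5.32342832] [-0.14234584 -1.17796375  0.20742355]
-51.01886511515977
```

```bash
python3 -m jog '[[[-0.14,-0.11,0],1],[[-0.27,-0.22,0.1],2],[[-0.27,-0.22,0.6],2],[[-0.27,-0.22,1.3],2],[[-0.27,-0.22,2],2],[[-0.27,-0.22,5],2],[[-0.27,-0.22,10],2],[[0,1,15],10],[[0.5,2,15],20],[[1,3,15],30],[[1.5,4,15],40],[[3,5,15],50]]' && python3 -m jog '[[[0,0,0],7],[[0,0,0],13],[[0,0,0],13],[[0,0,0],13]]'
python3 - <<'E'
from h import *
f,K,D,C=grab("wrist");cv2.imwrite("pics/w4.png",f);np.savez("w4",f=f,K=K,D=D,C=C)
E
```

```text
clock: 11.9
tcp_pos: [0.5097, 0.0908, 0.3488]
tcp_rot: [-0.024, -3.141, 0.0]
contact_force: [-0.5, 0.0, -3.1]
grip_width: 0.0186
grasp_force: 59.5
clock: 12.4
tcp_pos: [0.5101, 0.0904, 0.3484]
tcp_rot: [0.319, -3.125, 0.0]
contact_force: [0.3, 0.3, -2.7]
grip_width: 0.0188
grasp_force: 59.5
```

View pics/w4.png

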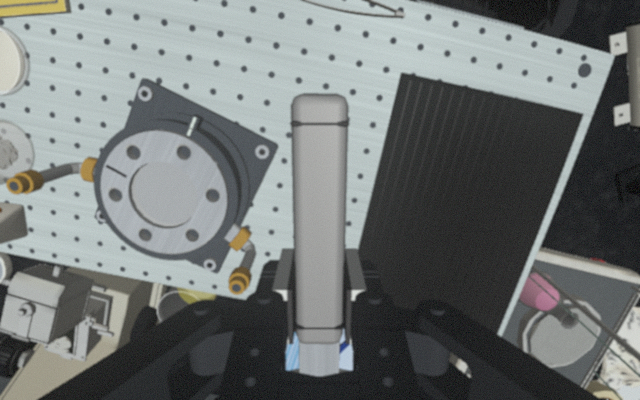

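The ring is clear. Its holes are at (134,153), (183,153), (213,196), (192,236), (145,235) and (115,196), its line is at (115,171), and the index is at (193,126). The handle sits squarely between the fingers.

```bash
python3 - <<'E'
from ring import *
z=np.load("w4.npz");a=[z[k] for k in"KDC"]
H,P,c,r,an=ringfit(z["f"],*a,[(134,153),(183,153),(213,196),(192,236),(145,235),(115,196)])
print(np.round(H,1).tolist(),c.round(4),(r*1000).round(1),an.round(1))
m=np.degrees(np.angle(np.exp(6j*np.radians(an)).mean()))/6;print("hole mod60",m,"line",[m+30+60*k for k in range(-3,3)])
def d(p,h): 
    q=ray([p],*a,h)[0][:2]-c;return np.degrees(np.arctan2(q[1],q[0])),np.linalg.norm(q)
print("line",d((115,171),.192),"index",d((193,126),.188))
s=arm.sense();t=2*np.arctan2(s["tcp_rot"][1],s["tcp_rot"][0]);print(np.degrees(t)%360-180)
c=np.array([.5435,-.0373])
for m in (m,):
    y=[v for v in (m+30+60*k for k in range(-3,3)) if -15<v<45][0];print("spanner yaw",y,c-.1*np.array([np.cos(np.radians(y)),np.sin(np.radians(y))]))
E
```

```text
[[133.0, 152.0], [183.4, 152.0], [212.1, 195.1], [191.7, 234.8], [144.8, 234.4], [115.0, 194.5]] [ 0.5434 -0.0367] [41.8 41.9 41.7 41.7 41.8 41.8] [-138.8  161.1  101.2   41.2  -18.7  -78.8]
hole mod60 -18.813653346462743 line [np.float64(-168.81365334646273), np.float64(-108.81365334646274), np.float64(-48.81365334646274), np.float64(11.186346653537257), np.float64(71.18634665353726), np.float64(131.18634665353727)]
line (np.float64(-106.56397154251104), np.float64(0.0435604622199452)) index (np.float64(163.79342483288664), np.float64(0.0637957496758816))
11.67873222700348
spanner yaw 11.186346653537257 [ 0.44539986 -0.05670006]
```

```bash
python3 -m jog '[[[-2,-4,0],0],[[-4,-8,0],-0.5],[[-6,-12,0],-0.5],[[-6.5,-14.7,0],-0.5],[[-6.5,-14.7,-5],-0.5],[[-6.5,-14.7,-9],-0.5],[[-6.5,-14.7,-11.5],-0.5],[[-6.5,-14.7,-12.8],-0.5],[[-6.5,-14.7,-13.5],-0.5],[[-6.5,-14.7,-14],-0.5],[[-6.5,-14.7,-14.3],-0.5],[[-6.5,-14.7,-14.3],-0.5]]' && python3 -m jog '[[[0,0,-0.2],0],[[0,0,-0.5],0],[[0,0,-0.7],0],[[0,0,-0.75],0],[[0,0,-0.75],0]]'
```

```text
clock: 13.95
tcp_pos: [0.4454, -0.0566, 0.2055]
tcp_rot: [-0.309, 3.126, -0.0]
contact_force: [-0.4, -0.2, -4.1]
grip_width: 0.0187
grasp_force: 59.5
clock: 14.58
tcp_pos: [0.4454, -0.0566, 0.1988]
tcp_rot: [-0.309, 3.125, -0.001]
contact_force: [-5.1, 0.2, 8.7]
grip_width: 0.0185
grasp_force: 61.2
```

```bash
python3 - <<'E'
import numpy as np
c=np.array([.5435,-.0373]);y0=11.25;f=lambda y:c-.1*np.array([np.cos(np.radians(y)),np.sin(np.radians(y))])
for t in (8,16,24,32,40,48,56): print(t,((f(y0-t)-f(y0))*100).round(2).tolist())
for t in (8,16,24,30,33): print(t,((f(y0-56-t)-f(y0-56))*100).round(2).tolist())
E
```

```text
8 [-0.18, 1.38]
16 [-0.16, 2.78]
24 [0.05, 4.16]
32 [0.46, 5.49]
40 [1.04, 6.76]
48 [1.8, 7.93]
56 [2.71, 8.99]
8 [1.05, 0.92]
16 [2.22, 1.68]
24 [3.48, 2.28]
30 [4.47, 2.61]
33 [4.98, 2.73]
```

```bash
python3 -m jog '[[[-0.18,1.38,0],-8],[[-0.16,2.78,0],-16],[[0.05,4.16,0],-24],[[0.46,5.49,0],-32],[[1.04,6.76,0],-40],[[1.8,7.93,0],-48],[[2.71,8.99,0],-56]]' && python3 -m jog '[[[1.05,0.92,0],-8],[[2.22,1.68,0],-16],[[3.48,2.28,0],-24],[[4.47,2.61,0],-30],[[4.98,2.73,0],-33],[[4.98,2.73,0],-33],[[4.98,2.73,0],-33]]'
```

```text
clock: 15.45
tcp_pos: [0.4733, 0.0329, 0.1989]
tcp_rot: [1.2, 2.9, -0.002]
contact_force: [1.2, -7.4, 5.7]
grip_width: 0.0191
grasp_force: 60.8
clock: 16.32
tcp_pos: [0.523, 0.0602, 0.1989]
tcp_rot: [1.969, 2.444, 0.001]
contact_force: [-0.1, -1.5, 6.3]
grip_width: 0.0184
grasp_force: 61.0
```

```bash
python3 - <<'E'
from h import *
o=[]
for n in("top","side"):
    f,K,D,C=grab(n);np.savez(n+"5",f=f,K=K,D=D,C=C)
    x,y=np.int32(proj([[.5435,-.0373,.19]],K,D,C)[0]);print(n,x,y);o.append(cv2.resize(f[y-40:y+40,x-40:x+40],(400,400),interpolation=2))
cv2.imwrite("pics/c5.png",cv2.hconcat(o))
E
```

```text
top 350 208
side 338 194
```

View pics/c5.png

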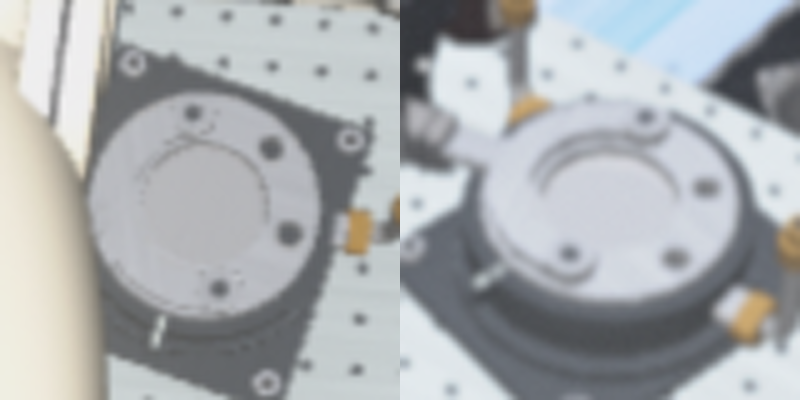

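The top crop shows the ring's free holes at (270,147) and (289,233) and the index at (160,330). The fork covers the ring's line. I'll get the ring's angle from the free holes.

```bash
python3 - <<'E'
from h import *
for n,g0,ix in (("top5",[(364,197),(368,215)],(310+160/5,168+330/5)),("side5",[(359,191),(353,206)],(298+90/5,154+272/5))):
    z=np.load(n+".npz");a=[z[k] for k in"KDC"];g=cv2.cvtColor(z["f"],cv2.COLOR_BGR2GRAY).astype(float);H=[]
    for x,y in g0:
        w=g[y-4:y+5,x-4:x+5];w=np.clip(np.median(w)-15-w,0,None);yy,xx=np.mgrid[y-4:y+5,x-4:x+5];H.append(((w*xx).sum()/w.sum(),(w*yy).sum()/w.sum()))
    P=ray(H,*a,.192)[:,:2];d=P[0]-P[1];mid=np.degrees(np.arctan2(d[1],d[0]))-90
    print(n,np.round(H,1).tolist(),np.linalg.norm(d),"midangle",mid,"goal -75.9")
    t=np.radians(mid);c=P.mean(0)-.0364*np.array([np.cos(t),np.sin(t)]);q=ray([ix],*a,.188)[0][:2]-c
    print(c,"index",np.degrees(np.arctan2(q[1],q[0])),np.linalg.norm(q))
E
```

```text
top5 [[364.3, 196.7], [368.0, 214.8]] 0.044246202976593735 midangle -75.36720651825382 goal -75.9
[ 0.5448406  -0.03905015] index 165.3474541567705 0.06387507557647149
side5 [[358.9, 191.1], [353.6, 206.4]] 0.04456683184736101 midangle -71.46420635765995 goal -75.9
[ 0.5417826  -0.04093115] index 160.5875640572846 0.059744551736057375
```

```bash
python3 -m jog '[[[-0.17,-0.04,0],1],[[-0.34,-0.08,0.1],2],[[-0.34,-0.08,0.6],2],[[-0.34,-0.08,1.3],2],[[-0.34,-0.08,2],2],[[-0.34,-0.08,5],2],[[-0.34,-0.08,10],2],[[-0.3,1,15],10],[[-0.5,3,15],20],[[-1,3,15],30],[[-1,3,15],40],[[-1,3,15],50]]' && python3 -m jog '[[[0,0,0],10],[[0,0,0],20],[[0,0,0],30],[[0,0,0],40],[[0,0,0],40],[[0,0,0],40]]'
python3 - <<'E'
from h import *
f,K,D,C=grab("wrist");cv2.imwrite("pics/w6.png",f);np.savez("w6",f=f,K=K,D=D,C=C)
E
```

```text
clock: 17.92
tcp_pos: [0.512, 0.0907, 0.3481]
tcp_rot: [-0.744, -3.052, 0.0]
contact_force: [0.2, -0.4, -3.3]
grip_width: 0.0187
grasp_force: 59.7
clock: 18.68
tcp_pos: [0.5122, 0.0906, 0.3479]
tcp_rot: [0.33, -3.124, 0.0]
contact_force: [-0.0, -0.6, -3.3]
grip_width: 0.0186
grasp_force: 59.6
```

View pics/w6.png

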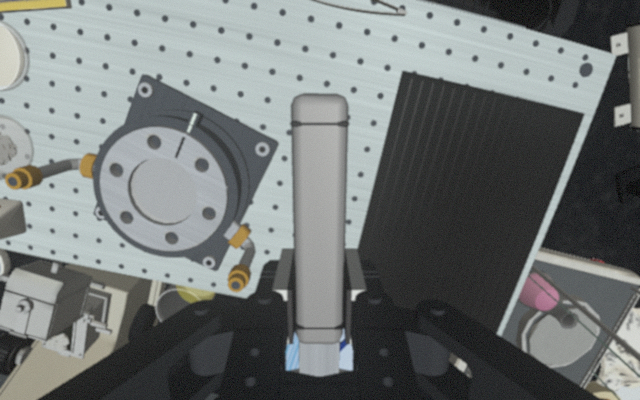

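The ring's line, (177,158) to (186,140), now points at the index line, (189,131) to (197,113). I'll put a number on it.

```bash
python3 - <<'E'
from ring import *
z=np.load("w6.npz");a=[z[k] for k in"KDC"]
H,P,c,r,an=ringfit(z["f"],*a,[(158,142),(201,165),(208,213),(171,238),(126,217),(116,170)])
m=np.degrees(np.angle(np.exp(6j*np.radians(an)).mean()))/6
print(c,(r*1000).round(1),"ring line",[m+30+60*k for k in range(-3,4)])
for p,h in (((177,158),.192),((186,140),.192),((189,131),.188),((197,113),.188)):
    q=ray([p],*a,h)[0][:2]-c;print(p,np.degrees(np.arctan2(q[1],q[0])),np.linalg.norm(q))
E
```

```text
[ 0.54347197 -0.03679907] [41.8 41.9 41.8 41.8 41.7 41.8] ring line [np.float64(-135.13361014081357), np.float64(-75.13361014081357), np.float64(-15.13361014081358), np.float64(44.86638985918642), np.float64(104.86638985918643), np.float64(164.86638985918643), np.float64(224.86638985918643)]
(177, 158) 163.1897731285821 0.03222628806229491
(186, 140) 162.22019618058175 0.049293430458767544
(189, 131) 164.1291852436607 0.05600027282099117
(197, 113) 163.8692982397081 0.07217500844925516
```

The lines agree within about 1°. I'll lay the spanner back on the mat.

```bash
python3 -m jog '[[[0.3,4,0],1],[[0.8,8,0],1.8],[[1.2,11,0],1.8],[[1.2,11,-5],1.8],[[1.2,11,-10],1.8],[[1.2,11,-14],1.8],[[1.2,11,-16.5],1.8],[[1.2,11,-17.7],1.8],[[1.2,11,-18.3],1.8],[[1.2,11,-18.6],1.8],[[1.2,11,-18.65],1.8],[[1.2,11,-18.65],1.8]]' && python3 -m jog '[[[0,0,0],0],[[0,0,0],0],[[0,0,0],0],[[0,0,0],0],[[0,0,0],0]]' 1
```

```text
clock: 20.23
tcp_pos: [0.5245, 0.2007, 0.1618]
tcp_rot: [-0.385, 3.117, 0.0]
contact_force: [0.2, -0.3, -2.6]
grip_width: 0.0185
grasp_force: 59.6
clock: 20.85
tcp_pos: [0.5242, 0.2006, 0.1613]
tcp_rot: [-0.385, 3.118, -0.0]
contact_force: [-0.1, -0.4, 0.0]
grip_width: 0.0856
grasp_force: 0.0
```

```bash
python3 -m jog '[[[0,0,1],0],[[0,0,4],0],[[0,0,9],0],[[0,0,14],0],[[-1.3,0,18.4],0],[[-1.3,0,18.4],0],[[-1.3,0,18.4],0]]'
python3 - <<'E'
from h import *
f,K,D,C=grab("wrist");cv2.imwrite("pics/w7.png",f)
E
```

```text
clock: 21.72
tcp_pos: [0.5111, 0.2006, 0.3451]
tcp_rot: [-0.385, 3.118, -0.0]
contact_force: [0.0, 1.3, -0.1]
grip_width: 0.0854
grasp_force: 0.0
```

View pics/w7.png

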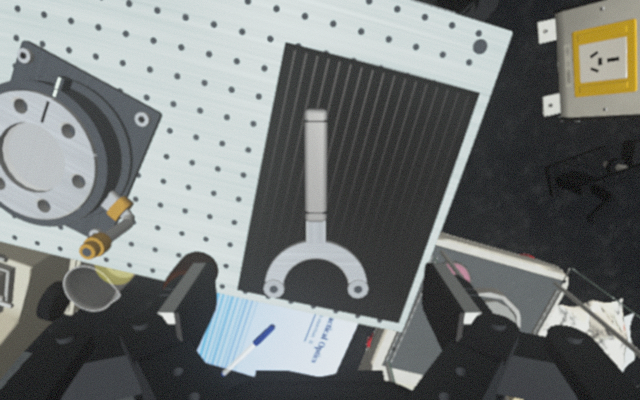

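The spanner lies on the mat as it did at the start, with its bolts at (273,289) and (358,289). The gripper is clear and the ring's line points at the index.

```bash
python3 -c "
from bench import arm
print(arm.hand_in())"
```

```text
the job is handed in; nothing more can be done
None
```

The job is handed in: the lock ring's line meets the rim's index line to within about 1° by the last camera measurement, the spanner lies flat on the mat, and the gripper is clear; no verdict was returned.

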